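Set the wall clock to four o'clock

TASK

The wall clock lies face up on the dining table with its glass off. With a fingertip, gently push its hands round until it shows four o'clock: the long hand straight at the twelve mark, the short hand at the four mark. Do not pinch the hands or press hard on them, do not lift, shift or turn the clock, and leave the mug, the remote control and the spectacle case where they are.

Things in the scene. Friction and masses are not known exactly. Their poses are not given: they have to be found in the camera images.
- clock: Round wall clock, 310 mm across, about 1.2 kg, lying loose and face up on the table. Dark case, raised rim 141 to 155 mm from the axis and 30 mm high; white dial, its face 21 mm above the table, twelve flat black bars, no figures. Origin: centre of its underside, on the hands' axis; x points to twelve, z up. Seen from above, each hour lies 30 degrees clockwise of the last (three is towards -y).
- minute_hand (a joint): Turn of the long black hand, rad: 0 at twelve, growing clockwise from above, 2 pi is twelve again; no stops. Light friction (0.03 N m), stays where left; not geared to the short hand, which it passes over freely. A straight bar from the axis, 118 mm long, 9 mm wide, 44 to 52 mm above the table; round hub 22 mm across, no tail.
- hour_hand (a joint): Turn of the short black hand, rad: 0 at twelve, growing clockwise from above, 2.094 at four; no stops. Same friction, stays where left. A bar from the axis, 68 mm long, 10 mm wide (16 mm over its outer 30 mm), 30 to 38 mm above the table, under the long hand; round hub 26 mm across, no tail. At the start it lies somewhere between five and half past nine.
- minute_tip (a point): Middle of the long hand's outer end, on its top face, 118 mm from the axis, 52 mm above the table.
- hour_tip (a point): Middle of the short hand's outer end, on its top face, 68 mm from the axis, 38 mm above the table.
- twelve (a point): Point on the dial towards the twelve mark, 118 mm from the axis: the long hand's tip belongs over it. Twelve is marked by two parallel bars, and outside the case there a wire hanging loop reaches 179 mm from the axis. Three, six and nine have one long bar (114 to 136 mm from the axis), the other hours one short bar (122 to 136 mm).
- four (a point): Point on the dial in the direction of the four o'clock mark, 68 mm from the axis: the short hand's tip belongs over it.
- mug: White mug, 82 mm across, 105 mm high, with a handle, standing about 0.25 m from the clock's centre. Origin: centre of its underside. Leave it alone.
- remote: Black remote control, 155 x 42 x 20 mm, lying flat about 0.235 m from the clock's centre. Origin: centre of its underside, x along its length. Leave it alone.
- case: Dark spectacle case, 60 x 155 x 38 mm, lying about 0.24 m from the clock's centre, beyond twelve. Origin: centre of its underside, y along its length. Leave it alone.

How it is judged (in metres and radians):
At the end, for the whole second after the job is handed in: The long hand's tip is within 14 mm of its place at twelve and the short hand's tip within 8 mm of its place at four (both about 7 degrees, either side), both hands at rest, and the clock lies flat on the table, within 20 mm of where it lay, and its twelve mark within 30 mm of where it was (horizontal distance between minute_tip and twelve below 0.0142 m and horizontal distance between hour_tip and four below 0.0082 m and velocity of joint minute_hand between -0.1 and 0.1 rad/s and velocity of joint hour_hand between -0.1 and 0.1 rad/s and angle between clock's own z axis and vertical below 0.05 rad and height (world z) of clock below 0.005 m and distance of clock from where it was at the start of the episode below 0.02 m and distance of twelve from where it was at the start of the episode below 0.03 m); the robot touches nothing.
It fails at once if the clock is lifted or tipped (12 mm up or 0.1 rad) (height (world z) of clock above 0.012 m or angle between clock's own z axis and vertical above 0.1 rad).
It fails at once if the clock is shoved 20 mm aside, or turned so far that its twelve mark shifts by 30 mm (distance of clock from where it was at the start of the episode above 0.02 m or distance of twelve from where it was at the start of the episode above 0.03 m).
It fails at once if a hand of the clock is pinched or pressed hard (over 15 N) (contact force between the fingers and minute_hand above 15 N or contact force between the fingers and hour_hand above 15 N).
It fails at once if the mug, remote control or spectacle case is moved by more than 20 mm (distance of any of mug, remote, case from where it was at the start of the episode above 0.02 m).
It also fails if it takes over 56 s, if anything falls off the work surface, if the arm or the gripper's body presses on something with over 40 N, if the wrist force passes 120 N, or if a joint passes its speed limit or range.

ROBOT

A 6-joint arm with a two-finger parallel gripper is mounted at the origin on the work surface. World frame = base frame: x ahead of the robot, y to its left, z up, the work surface at z = 0. Lengths are in mm, angles in rad, forces in N, time in s.
With the tool pointing down it reaches from about 350 to 975 mm from the base axis. Payload 7.1 kg.
Tool frame: the origin (TCP) lies midway between the tips of the shut fingers; the grasp point (between the pads) lies 19 mm behind it; z points along the fingers, y is the line along which they close (so a half turn about z gives the same grasp; the last joint's range is limited). The gripper opens to 88 mm and grips with 3 to 60 N. Pads are 20 mm wide; open, the fingers measure 115 mm over their backs; the gripper's body (75 mm by 178 mm) begins 61 mm behind the grasp point.
Start: joints at [1.231, 0.423, 1.63, -0, 1.089, -0.019], TCP at [197.047, 593.108, 222.675] pointing down, gripper open.
Joint ranges: [-3, 3], [-0.9, 2.11], [0.09, 2.58], [-1.31, 4.45], [0.11, 2.69], [-2.54, 2.54]. Speed limits (rad/s): [2.39, 2.39, 3.01, 3.14, 3.14, 3.14].

INTERFACE

Orientations are given as a rotation vector (axis times angle).
In Python, from workcell import ctrl gives the robot as it stands.
- The arm moves only by the shell command python3 -m pendant 'ROWS'. ROWS is a JSON object of lists of equal length, an entry for each row: "grip": the opening, from -1 (shut) to 1 (fully open); "linear": the shift along the tool's x, y, z in mm, a list of three; "angular": the turn, a rotation vector about the tool's x, y, z in rad, a list of three. In form: {"grip": [grip, ...], "linear": [[tx, ty, tz], ...], "angular": [[ax, ay, az], ...]}. A call has 1 to 12 rows; each row shifts and turns the commanded pose from where the row before left it, along the tool's axes as they then stand; what a row does not reach is not made up. A row lasts 1/12 s, in which the tool goes at most 41.7 mm and 7.16 degrees, less where a joint would pass 70% of its speed; a pose out of reach is approached as far as the arm can. A call with a gripper value outside its range is refused whole. The fingers move at their own pace and stop on an object; the grip force is fixed at half the most. Time passes only in rows, so rows that do not move let the fingers close. It gives the time, the measured TCP pose, the force, the opening and the grip force at its end, in the units of the state.
- ctrl.get_obs(): the state, without advancing time (a new reading comes with each control period).
- ctrl.get_image(name): name is "scene" or "top"; returns the picture (480x640x3 uint8, red, green, blue); there is no depth.
- ctrl.camera_params(name): a dict with "vfov" (degrees; the focal length in pixels is half the picture's height over the tangent of half this angle, whatever the lens; pixels are square), "cx", "cy" (the principal point, pixels), "R" (3x3) and "t" (3): a world point X has camera coordinates R X + t. Camera axes: x right, y down, z forward; pixel columns grow to the right and rows downward; lengths in mm; the calibration is good to about 2 mm. A picture is of the moment at which its call begins. camera_params takes no time and is no camera call.
- ctrl.close_job(): hands the job in; it is judged then, once.
The state is a dict: "t": time; "qpos": joint angles; "qvel": joint speeds; "joint_torque": joint torques, N m; "ee_pos": TCP position; "orientation": TCP orientation; "ft_force": force on the tool from outside, world axes, zero at the start; "moment": the same for the moment, N m; "width": finger opening in mm; "grasp_force": force on a finger pad.
Only numpy, scipy, OpenCV 4.12 (cv2) and the standard library are available. Lean on these libraries where they do the work, as an engineer would, in place of code of your own. Each camera call takes 0.05 s, during which the arm holds its last target. There are 200 camera calls.

## Working session

There is one attempt and no reset: what is moved stays moved. The work goes in short steps, Python scripts to look and compute and a shell command to move; the robot and the scene stay as the last step left them, time stands still between calls to the robot, and variables do not carry over. Pictures are saved under pics/ and viewed, at most 10 in all, crops included, and the job is handed in when it is done.

```bash
mkdir -p pics; python3 - <<'E'
from workcell import ctrl
import cv2
for n in ("top","scene"):
    im=ctrl.get_image(n); cv2.imwrite(f"pics/{n}0.png",im[:,:,::-1]); print(n,ctrl.camera_params(n))
o=ctrl.get_obs(); print(o)
E
```

```text
top {'vfov': 57.886738324992045, 'cx': 312.83009776278055, 'cy': 234.28160414532263, 'R': array([[ 0.01821156, -0.9998238 , -0.00455015],
       [-0.99301655, -0.01755665, -0.11666142],
       [ 0.11656098,  0.00664296, -0.99316132]]), 't': array([ 40.52189849, 628.86007911, 936.13497099])}
scene {'vfov': 51.57862168197154, 'cx': 315.51429568567494, 'cy': 244.3922361462328, 'R': array([[ 0.64028836,  0.76781766, -0.02206479],
       [ 0.45045417, -0.3985943 , -0.79888274],
       [-0.62219118,  0.50157614, -0.60108195]]), 't': array([-428.12403974, -224.17332385, 1432.04122256])}
{'t': 0.1, 'qpos': array([ 1.23096686e+00,  4.23755401e-01,  1.63058023e+00,  3.26739506e-05,
        1.08861021e+00, -1.89896165e-02]), 'qvel': array([ 5.28429389e-05,  1.16507768e-03, -1.42675940e-03,  3.51172210e-04,
       -1.25907266e-03,  2.58265438e-04]), 'joint_torque': array([-2.11382226e-04, -5.45611167e+01, -2.74323535e+01,  6.44995132e-02,
        1.88088877e-02, -7.24660208e-05]), 'ee_pos': array([196.90032012, 592.65904739, 221.99816847]), 'orientation': array([-5.01795533e-01, -3.10098456e+00,  2.08316591e-03]), 'ft_force': array([ 0.55542094, -0.85874663,  0.46023448]), 'moment': array([-0.05018299, -0.01694119, -0.05066725]), 'grasp_force': 0.0, 'width': 87.69234014910239}
```

View pics/top0.png

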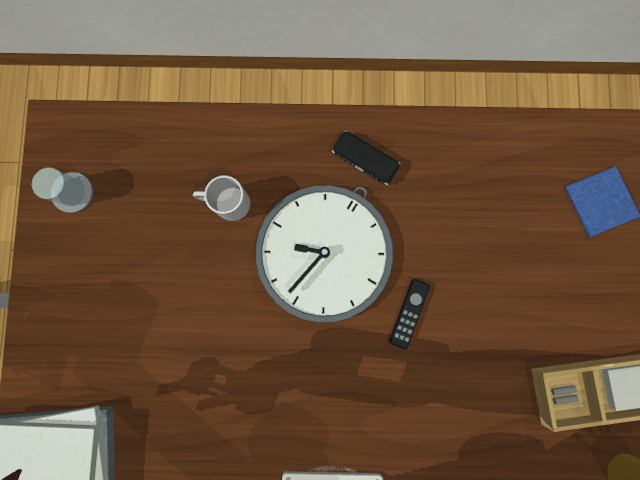

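View pics/scene0.png

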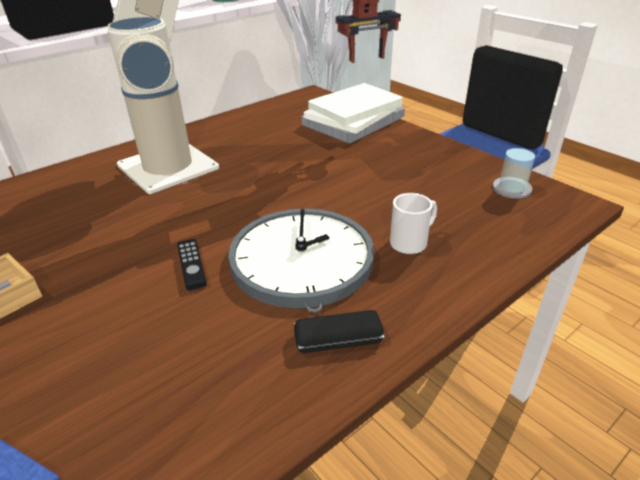

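The top view shows the clock centred near (324,253), with the twelve pair at (351,206) and the loop at (361,190). The short hand's tip is at (296,247) and the long hand's tip at (290,292). The scene view agrees, with the mug and case on the clock's far and twelve sides.

```bash
cat > h.py <<'E'
from workcell import ctrl
import cv2, numpy as np
from scipy.optimize import least_squares
def ray(n,uv,z):
    p=ctrl.camera_params(n); f=240/np.tan(np.radians(p["vfov"]/2)); R,t=p["R"],p["t"]
    uv=np.atleast_2d(uv).astype(float)
    d=np.c_[(uv[:,0]-p["cx"])/f,(uv[:,1]-p["cy"])/f,np.ones(len(uv))]@R
    c=-R.T@t
    return (c+d*((z-c[2])/d[:,2])[:,None])[:,:2]
def proj(n,X):
    p=ctrl.camera_params(n); f=240/np.tan(np.radians(p["vfov"]/2)); c=np.atleast_2d(X)@p["R"].T+p["t"]
    return np.c_[p["cx"]+f*c[:,0]/c[:,2],p["cy"]+f*c[:,1]/c[:,2]]
E
python3 - <<'E'
from h import *
im=ctrl.get_image("top"); g=im.max(2)
c0=ray("top",(324,253),45)[0]
# bars
v,u=np.mgrid[0:480,0:640]
P=ray("top",np.c_[u.ravel(),v.ravel()],21).reshape(480,640,2)
c=c0.copy()
for k in range(2):
    r=np.hypot(*(P-c).transpose(2,0,1))
    m=((g<110)&(r>108)&(r<138)).astype(np.uint8)
    n,l,s,ce=cv2.connectedComponentsWithStats(m)
    B=[];
    for i in range(1,n):
        if 5<=s[i,4]<80:
            w=(130-g[l==i].astype(float)).clip(1); B.append((P[l==i]*w[:,None]).sum(0)/w.sum())
    B=np.array(B); 
    q=least_squares(lambda q:np.hypot(*(B-q[:2]).T)-q[2],[*c,128],loss="soft_l1").x
    c=q[:2]
d=B-c; print("c0",c0,"fit",q); print(np.c_[np.degrees(np.arctan2(d[:,1],d[:,0])),np.hypot(*d.T)].round(1))
for nme,z,lo,hi in (("min",48,75,116),("hour",34,30,66)):
    Q=ray("top",np.c_[u.ravel(),v.ravel()],z).reshape(480,640,2)-c
    r=np.hypot(*Q.transpose(2,0,1)); m=(g<80)&(r>lo)&(r<hi)
    a=np.degrees(np.arctan2(Q[...,1],Q[...,0]))[m]%360
    print(nme,m.sum(),np.histogram(a,bins=np.arange(0,361,10))[0])
    print(np.median(a))
for nme,z in (("hubtop",52),):
    print(proj("top",[[*c,52]]),proj("scene",[[*c,52]]))
# neighbours
for nm,uv,z in (("mug",(224,187),105),("remote",(410,314),20),("case",(366,157),38)):
    p=ray("top",uv,z)[0]; print(nm,p,np.hypot(*(p-c)))
im=im[150:340,200:440]; cv2.imwrite("pics/crop1.png",cv2.resize(im[:,:,::-1],None,fx=3.1,fy=3.1,interpolation=2))
E
```

```text
c0 [585.83777354  26.28467288] fit [588.94226013  26.0802654  128.07326699]
[[   0.   129.7]
 [ -27.3  125.8]
 [  29.9  128.8]
 [ -32.7  125.3]
 [  59.9  125.6]
 [ -59.9  128.8]
 [  89.8  129.1]
 [ -89.9  129.4]
 [ 119.8  129.8]
 [-120.   124.9]
 [ 139.1  113. ]
 [ 149.9  124.9]
 [-150.   128.7]
 [ 179.9  129.2]]
min 66 [ 0  0  0  0  0  0  2  0  0  0  0  0  0 32 23  1  0  0  0  0  0  0  0  2
  0  0  0  0  0  0  0  0  3  3  0  0]
139.92861269112092
hour 136 [ 0  0  0  0  0  0  0 43 46  0  0  0  0 29 18  0  0  0  0  0  0  0  0  0
  0  0  0  0  0  0  0  0  0  0  0  0]
84.08374268302452
[[324.18150934 251.35589401]] [[300.26678187 239.26169697]]
mug [717.30349778 240.85957305] 250.21342554851822
remote [ 454.81095224 -168.09150809] 235.99551982470155
case [807.90928941 -66.50070111] 237.73471616371663
```

View pics/crop1.png

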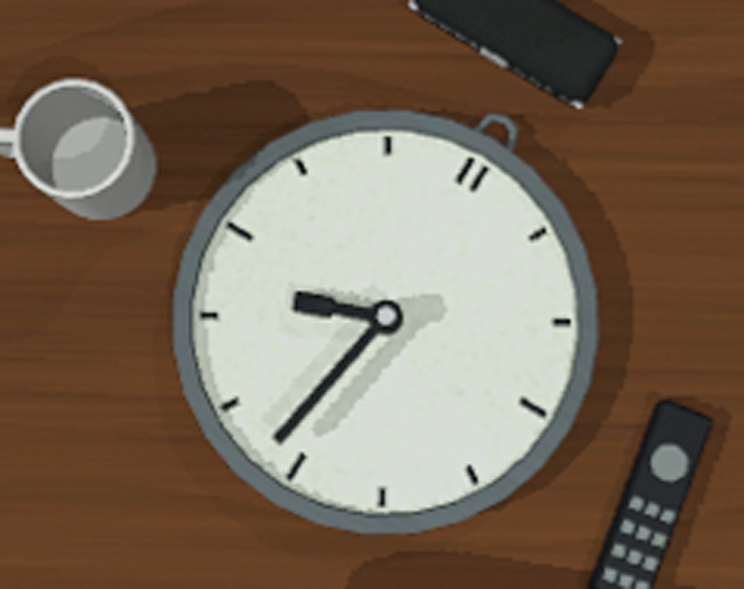

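Clock centre is (589,26) and twelve points to world angle -30°. The long hand lies at about 139.5° and the short hand at about 80°. I'll push the long hand clockwise to -30° at r=95 and z=40, then the short hand counter-clockwise to -150°. The fingers stay shut, and the tool's x axis stays parallel to the hand.

```bash
cat >> h.py <<'E'
C=np.array([588.9,26.1])
def togo(phi,a,b,z):
    """remaining tool-axis shift and z turn to be at clock-frame offset (a along hand phi, b clockwise of it)"""
    from scipy.spatial.transform import Rotation as Ro
    o=ctrl.get_obs(); R=Ro.from_rotvec(o["orientation"]).as_matrix()
    yaw=np.degrees(np.arctan2(R[1,0],R[0,0])); p=np.radians(phi)
    T=np.r_[C+a*np.array([np.cos(p),np.sin(p)])+b*np.array([np.sin(p),-np.cos(p)]),z]
    print("t",round(o["t"],2),"pos",o["ee_pos"].round(1),"yaw",yaw.round(1),"tilt",R[:,2].round(3),"F",o["ft_force"].round(1),"w",round(o["width"],1))
    print("shift",(R.T@(T-o["ee_pos"])).round(1),"turn",round(float(np.radians((yaw-phi+180)%360-180)),3),"q6",o["qpos"][5].round(2))
E
python3 -m pendant '{"grip":[-1,-1,-1,-1,-1,-1,-1,-1,-1,-1,-1,-1],"linear":[[-19,-17.5,0],[-19,-17.5,0],[-19,-17.5,0],[-19,-17.5,0],[-19,-17.5,0],[-19,-17.5,0],[-19,-17.5,0],[-19,-17.5,0],[-19,-17.5,0],[-19,-17.5,0],[-19,-17.5,0],[-19,-17.5,0]],"angular":[[0,0,0],[0,0,0],[0,0,0],[0,0,0],[0,0,0],[0,0,0],[0,0,0],[0,0,0],[0,0,0],[0,0,0],[0,0,0],[0,0,0]]}'
python3 -m pendant '{"grip":[-1,-1,-1,-1,-1,-1,-1,-1,-1,-1,-1,-1],"linear":[[-19,-17.5,0],[-19,-17.5,0],[-19,-17.5,0],[-19,-17.5,0],[-19,-17.5,0],[-19,-17.5,0],[-19,-17.5,0],[-19,-17.5,0],[-19,-17.5,0],[-19,-17.5,0],[-19,-17.5,0],[0,0,0]],"angular":[[0,0,0],[0,0,0],[0,0,0],[0,0,0],[0,0,0],[0,0,0],[0,0,0],[0,0,0],[0,0,0],[0,0,0],[0,0,0],[0,0,0]]}'
python3 -c "
from h import *
togo(155,95,-18,40)"
```

```text
t: 1.15
ee_pos: [347.5, 320.7, 222.6]
orientation: [-0.501, -3.101, 0.0]
ft_force: [0.6, 0.7, 0.5]
width: 11.4
grasp_force: 0.0
t: 2.15
ee_pos: [486.7, 70.5, 222.7]
orientation: [0.506, 3.099, -0.001]
ft_force: [-0.2, -0.7, 0.2]
width: 1.0
grasp_force: 0.0
t 2.15 pos [486.7  70.5 222.7] yaw 161.5 tilt [ 0.001 -0.001 -1.   ] F [-0.2 -0.7  0.2] w 1.0
shift [-14.4 -16.7 182.8] turn 0.113 q6 -1.13
```

```bash
python3 -m pendant '{"grip":[-1,-1,-1,-1,-1,-1,-1,-1,-1,-1,-1,-1],"linear":[[-7.2,-8.4,0],[-7.2,-8.3,0],[0,0,20],[0,0,20],[0,0,20],[0,0,20],[0,0,20],[0,0,20],[0,0,20],[0,0,20],[0,0,14],[0,0,0]],"angular":[[0,0,0],[0,0,0],[0,0,0],[0,0,0],[0,0,0],[0,0,0],[0,0,0],[0,0,0],[0,0,0],[0,0,0],[0,0,0.06],[0,0,0.05]]}'
python3 -c "
from h import *
togo(155,95,-18,40)
cv2.imwrite('pics/t2.png',cv2.resize(ctrl.get_image('top')[150:340,200:440,::-1],None,fx=3,fy=3))"
```

```text
t: 3.15
ee_pos: [491.2, 53.1, 46.1]
orientation: [-0.673, -3.064, 0.002]
ft_force: [-0.6, -0.5, -0.0]
width: 0.6
grasp_force: 0.0
t 3.15 pos [491.2  53.1  46.1] yaw 155.2 tilt [-0.005 -0.    -1.   ] F [-0.6 -0.5 -0. ] w 0.6
shift [-5.  -1.2  6.1] turn 0.004 q6 -1.05
```

View pics/t2.png

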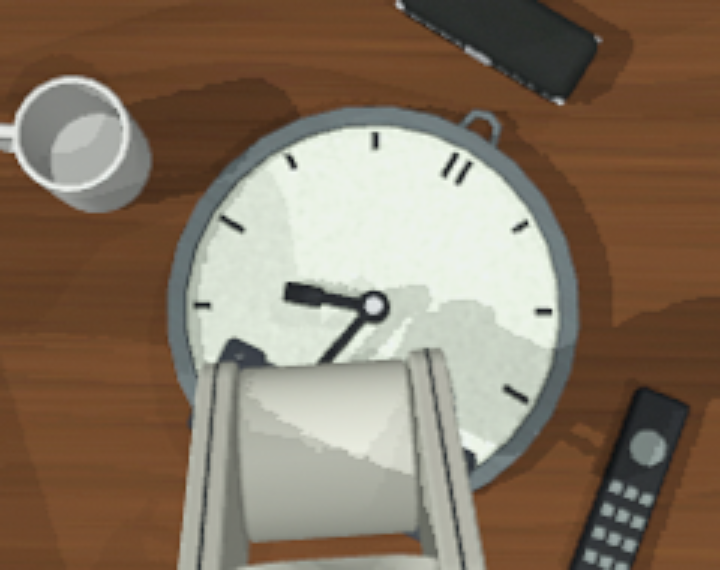

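The arm hides the long hand's tip here, but nothing has been touched. I'll start the sweep.

```bash
python3 -m pendant '{"grip":[-1,-1,-1,-1,-1,-1,-1,-1,-1,-1,-1,-1],"linear":[[-3,-1,2],[1.03,6.7,0],[1.03,6.7,0],[1.03,6.7,0],[1.03,6.7,0],[1.03,6.7,0],[1.03,6.7,0],[1.03,6.7,0],[1.03,6.7,0],[1.03,6.7,0],[1.03,6.7,0],[1.03,6.7,0]],"angular":[[0,0,0],[0,0,0.07],[0,0,0.07],[0,0,0.07],[0,0,0.07],[0,0,0.07],[0,0,0.07],[0,0,0.07],[0,0,0.07],[0,0,0.07],[0,0,0.07],[0,0,0.07]]}'
python3 -c "
from h import *
togo(155-11*4.01,95,-18,40)"
```

```text
t: 4.2
ee_pos: [539.0, 110.0, 47.3]
orientation: [1.776, 2.591, 0.001]
ft_force: [-0.4, 0.7, 1.1]
width: 0.3
grasp_force: 0.1
t 4.2 pos [539.  110.   47.3] yaw 111.1 tilt [ 0.001  0.    -1.   ] F [-0.4  0.7  1.1] w 0.3
shift [-1.1 -1.3  7.3] turn 0.005 q6 -0.19
```

```bash
python3 -m pendant '{"grip":[-1,-1,-1,-1,-1,-1,-1,-1,-1,-1,-1,-1],"linear":[[0,-0.5,3],[0,-0.5,3],[1.03,6.7,0],[1.03,6.7,0],[1.03,6.7,0],[1.03,6.7,0],[1.03,6.7,0],[1.03,6.7,0],[1.03,6.7,0],[1.03,6.7,0],[1.03,6.7,0],[1.03,6.7,0]],"angular":[[0,0,0],[0,0,0],[0,0,0.07],[0,0,0.07],[0,0,0.07],[0,0,0.07],[0,0,0.07],[0,0,0.07],[0,0,0.07],[0,0,0.07],[0,0,0.07],[0,0,0.07]]}'
python3 -c "
from h import *
togo(155-21*4.01,95,-18,40)
cv2.imwrite('pics/t3.png',cv2.resize(ctrl.get_image('top')[100:340,200:440,::-1],None,fx=2.4,fy=2.4))"
```

```text
t: 5.2
ee_pos: [601.9, 122.7, 40.4]
orientation: [-2.556, -1.826, 0.001]
ft_force: [0.0, -0.5, 0.3]
width: 0.3
grasp_force: 0.1
t 5.2 pos [601.9 122.7  40.4] yaw 71.1 tilt [-0.001 -0.    -1.   ] F [ 0.  -0.5  0.3] w 0.3
shift [-0.5  1.5  0.4] turn 0.005 q6 0.51
```

View pics/t3.png

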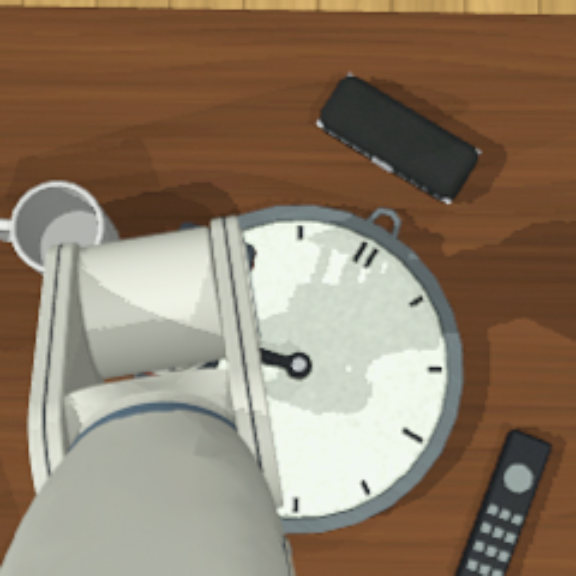

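The long hand has left its old place and is moving along under the tool, and the clock has not shifted. I'll continue the sweep.

```bash
python3 -m pendant '{"grip":[-1,-1,-1,-1,-1,-1,-1,-1,-1,-1,-1,-1],"linear":[[1.03,6.7,0],[1.03,6.7,0],[1.03,6.7,0],[1.03,6.7,0],[1.03,6.7,0],[1.03,6.7,0],[1.03,6.7,0],[1.03,6.7,0],[1.03,6.7,0],[1.03,6.7,0],[1.03,6.7,0],[1.03,6.7,0]],"angular":[[0,0,0.07],[0,0,0.07],[0,0,0.07],[0,0,0.07],[0,0,0.07],[0,0,0.07],[0,0,0.07],[0,0,0.07],[0,0,0.07],[0,0,0.07],[0,0,0.07],[0,0,0.07]]}'
python3 -m pendant '{"grip":[-1,-1,-1,-1,-1,-1,-1,-1,-1,-1],"linear":[[1.03,6.7,0],[1.03,6.7,0],[1.03,6.7,0],[1.03,6.7,0],[1.03,6.7,0],[1.03,6.7,0],[1.03,6.7,0],[1.03,6.7,0],[1.03,6.7,0],[1.03,6.7,0]],"angular":[[0,0,0.07],[0,0,0.07],[0,0,0.07],[0,0,0.07],[0,0,0.07],[0,0,0.07],[0,0,0.07],[0,0,0.07],[0,0,0.07],[0,0,0.07]]}'
python3 -c "
from h import *
togo(-17,95,-18,40)
cv2.imwrite('pics/t4.png',cv2.resize(np.hstack([ctrl.get_image('top')[130:340,220:440,::-1],ctrl.get_image('scene')[180:390,190:410,::-1]]),None,fx=1.8,fy=1.8))"
```

```text
t: 6.25
ee_pos: [668.7, 80.5, 40.4]
orientation: [-3.078, -0.627, 0.001]
ft_force: [0.5, 0.9, 0.2]
width: 0.7
grasp_force: 0.2
t: 7.08
ee_pos: [684.3, 15.9, 40.4]
orientation: [-3.107, 0.467, 0.001]
ft_force: [0.6, 0.7, -0.0]
width: 0.3
grasp_force: 0.2
t 7.08 pos [684.3  15.9  40.4] yaw -17.1 tilt [-0.  0. -1.] F [ 0.6  0.7 -0. ] w 0.3
shift [0.8 0.1 0.4] turn -0.002 q6 1.87
```

View pics/t4.png

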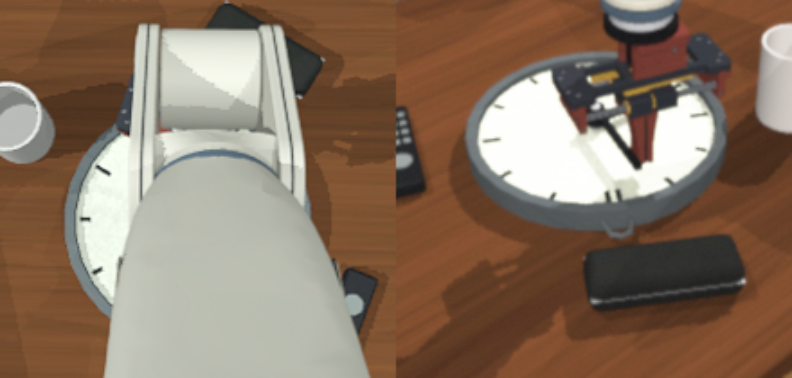

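In the scene view the long hand sits just ahead of the finger, with its tip at about crop (640,166), so scene pixel (325.6,272). I'll work out its angle.

```bash
python3 -c "
from h import *
for p in ((325.6,272.2),(324,272.5),(327,272)):
    d=ray('scene',p,48)[0]-C; print(d,np.hypot(*d),np.degrees(np.arctan2(d[1],d[0])))
d=ray('top',[(295.8,247.1)],38)[0]-C; print(d,np.degrees(np.arctan2(d[1],d[0])))"
```

```text
[113.12900696 -27.01712233] 116.31034827141089 -13.431623036288572
[111.75952718 -29.94119837] 115.7007660935615 -14.997762989378145
[114.47109448 -24.57874542] 117.0800845484403 -12.11831179903363
[ 9.5252209  63.17776759] 81.42617312838487
```

```bash
python3 -m pendant '{"grip":[-1,-1,-1,-1,-1,-1,-1,-1,-1,-1,-1,-1],"linear":[[0.57,3.34,0],[0.57,3.34,0],[0.57,3.34,0],[0.57,3.34,0],[0.57,3.34,0],[0.57,3.34,0],[0.57,3.34,0],[0.57,3.34,0],[0,0,0],[0,-10,0],[0,-10,0],[0,0,-25]],"angular":[[0,0,0.035],[0,0,0.035],[0,0,0.035],[0,0,0.035],[0,0,0.035],[0,0,0.035],[0,0,0.035],[0,0,0.035],[0,0,0],[0,0,0],[0,0,0],[0,0,0]]}'
python3 -c "
from h import *
togo(45,50,22,90)
cv2.imwrite('pics/t5.png',cv2.resize(ctrl.get_image('scene')[180:330,210:410,::-1],None,fx=4,fy=4,interpolation=2))"
```

```text
t: 8.18
ee_pos: [687.1, 9.2, 61.5]
orientation: [3.011, -0.891, -0.01]
ft_force: [-0.5, -0.7, 0.3]
width: 0.6
grasp_force: 0.0
t 8.18 pos [687.1   9.2  61.5] yaw -33.0 tilt [-0.007  0.001 -1.   ] F [-0.5 -0.7  0.3] w 0.6
shift [-59.8  -5.  -28.1] turn -1.361 q6 2.14
```

View pics/t5.png

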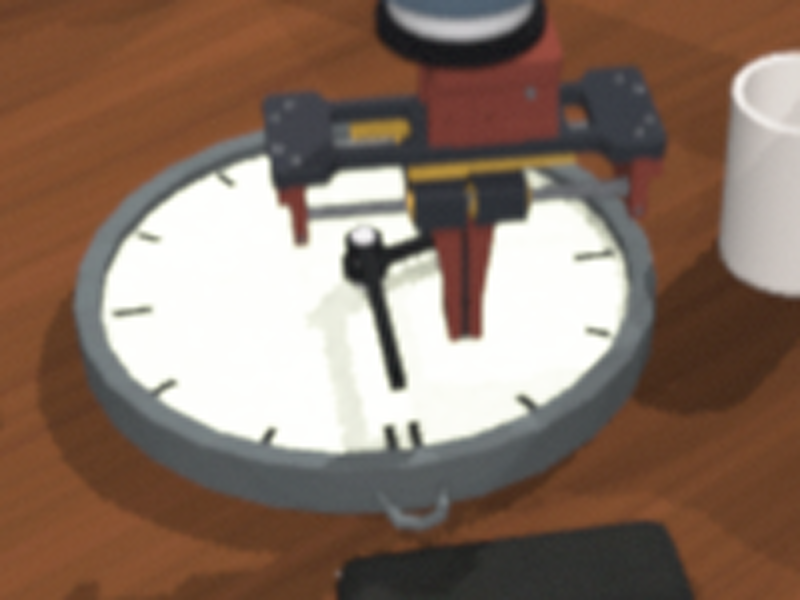

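The long hand now points just beside the twelve pair, with its tip at crop (398,387). Next I'll position for the short hand and check the long hand's angle.

```bash
python3 -m pendant '{"grip":[-1,-1,-1,-1,-1,-1,-1,-1,-1,-1,-1,-1],"linear":[[-20,-2,0],[-20,-2,0],[-20,-1,0],[0,0,0],[0,0,0],[0,0,0],[0,0,0],[0,0,0],[0,0,0],[0,0,0],[0,0,0],[0,0,0]],"angular":[[0,0,0],[0,0,0],[0,0,0],[0,0,-0.12],[0,0,-0.12],[0,0,-0.12],[0,0,-0.12],[0,0,-0.12],[0,0,-0.12],[0,0,-0.12],[0,0,-0.12],[0,0,-0.12]]}'
python3 -m pendant '{"grip":[-1,-1,-1,-1],"linear":[[0,0,0],[0,0,0],[0,0,0],[0,0,0]],"angular":[[0,0,-0.12],[0,0,-0.12],[0,0,-0.04],[0,0,0]]}'
python3 -c "
from h import *
togo(45,50,18,32)
d=ray('scene',(309.5,276.75),50)[0]-C; print(d,np.hypot(*d),np.degrees(np.arctan2(d[1],d[0])))
a=np.radians(-30);print(proj('scene',[[*(C+118*np.array([np.cos(a),np.sin(a)])),50]]))
d=ray('scene',[(210+390/4,180+438/4),(210+416/4,180+434/4)],21).mean(0)-C; print(np.hypot(*d),np.degrees(np.arctan2(d[1],d[0])))
"
```

```text
t: 9.23
ee_pos: [642.3, 45.0, 65.8]
orientation: [3.04, 0.792, 0.002]
ft_force: [-0.6, -0.2, -0.2]
width: 0.6
grasp_force: 0.0
t: 9.57
ee_pos: [642.2, 44.9, 65.8]
orientation: [2.903, 1.201, 0.001]
ft_force: [-0.4, 0.4, -0.2]
width: 0.8
grasp_force: 0.0
t 9.57 pos [642.2  44.9  65.8] yaw 45.0 tilt [ 0.001  0.    -1.   ] F [-0.4  0.4 -0.2] w 0.8
shift [-1.  -6.4 33.8] turn -0.001 q6 0.84
[104.77493159 -60.56823346] 121.02188724971401 -30.031323782893114
[[309.28096498 275.73891422]]
124.12793040747216 -29.519436609313107
```

Long hand measures -30.0°, which is right. Now descending and sweeping the short hand counter-clockwise.

```bash
python3 -m pendant '{"grip":[-1,-1,-1,-1,-1,-1,-1,-1,-1,-1,-1,-1],"linear":[[-1,-6.4,10],[0,0,12],[0,0,12],[0,0,0],[1.14,-3.54,0],[1.14,-3.54,0],[1.14,-3.54,0],[1.14,-3.54,0],[1.14,-3.54,0],[1.14,-3.54,0],[1.14,-3.54,0],[1.14,-3.54,0]],"angular":[[0,0,0],[0,0,0],[0,0,0],[0,0,0],[0,0,-0.07],[0,0,-0.07],[0,0,-0.07],[0,0,-0.07],[0,0,-0.07],[0,0,-0.07],[0,0,-0.07],[0,0,-0.07]]}'
python3 -c "
from h import *
togo(45+8*4.01,50,18,32)"
```

```text
t: 10.57
ee_pos: [616.9, 70.0, 31.1]
orientation: [-2.458, -1.955, 0.001]
ft_force: [0.6, 0.4, -0.1]
width: 0.8
grasp_force: 0.0
t 10.57 pos [616.9  70.   31.1] yaw 77.0 tilt [-0.001 -0.    -1.   ] F [ 0.6  0.4 -0.1] w 0.8
shift [ 0.9  0.5 -0.9] turn -0.001 q6 0.32
```

```bash
python3 -m pendant '{"grip":[-1,-1,-1,-1,-1,-1,-1,-1,-1,-1,-1,-1],"linear":[[1.14,-3.54,0],[1.14,-3.54,0],[1.14,-3.54,0],[1.14,-3.54,0],[1.14,-3.54,0],[1.14,-3.54,0],[1.14,-3.54,0],[1.14,-3.54,0],[1.14,-3.54,0],[1.14,-3.54,0],[1.14,-3.54,0],[1.14,-3.54,0]],"angular":[[0,0,-0.07],[0,0,-0.07],[0,0,-0.07],[0,0,-0.07],[0,0,-0.07],[0,0,-0.07],[0,0,-0.07],[0,0,-0.07],[0,0,-0.07],[0,0,-0.07],[0,0,-0.07],[0,0,-0.07]]}'
python3 -m pendant '{"grip":[-1,-1,-1,-1,-1,-1,-1,-1,-1,-1,-1,-1],"linear":[[1.14,-3.54,0],[1.14,-3.54,0],[1.14,-3.54,0],[1.14,-3.54,0],[1.14,-3.54,0],[1.14,-3.54,0],[1.14,-3.54,0],[1.14,-3.54,0],[1.14,-3.54,0],[1.14,-3.54,0],[1.14,-3.54,0],[1.14,-3.54,0]],"angular":[[0,0,-0.07],[0,0,-0.07],[0,0,-0.07],[0,0,-0.07],[0,0,-0.07],[0,0,-0.07],[0,0,-0.07],[0,0,-0.07],[0,0,-0.07],[0,0,-0.07],[0,0,-0.07],[0,0,-0.07]]}'
python3 -c "
from h import *
togo(45+32*4.01,50,18,32)"
```

```text
t: 11.57
ee_pos: [574.2, 76.8, 31.3]
orientation: [-1.447, -2.788, 0.0]
ft_force: [-0.2, 0.8, 0.9]
width: 0.4
grasp_force: 0.3
t: 12.57
ee_pos: [540.5, 49.3, 31.3]
orientation: [-0.185, -3.136, -0.0]
ft_force: [0.4, 0.9, -0.3]
width: 0.1
grasp_force: 0.3
t 12.57 pos [540.5  49.3  31.3] yaw 173.3 tilt [-0.001  0.    -1.   ] F [ 0.4  0.9 -0.3] w 0.1
shift [-0.8  0.6 -0.7] turn -0.001 q6 -1.38
```

```bash
python3 -m pendant '{"grip":[-1,-1,-1,-1,-1,-1,-1,-1],"linear":[[1.14,-3.54,0],[1.14,-3.54,0],[1.14,-3.54,0],[1.14,-3.54,0],[1.14,-3.54,0],[1.14,-3.54,0],[1.14,-3.54,0],[0,0,0]],"angular":[[0,0,-0.07],[0,0,-0.07],[0,0,-0.07],[0,0,-0.07],[0,0,-0.07],[0,0,-0.07],[0,0,-0.07],[0,0,0]]}'
python3 -c "
from h import *
togo(201.4,50,18,32)
cv2.imwrite('pics/t6.png',cv2.resize(ctrl.get_image('scene')[180:330,210:410,::-1],None,fx=4,fy=4,interpolation=2))"
```

```text
t: 13.23
ee_pos: [535.0, 23.7, 31.3]
orientation: [0.579, -3.087, -0.0]
ft_force: [0.9, -0.3, 0.2]
width: 0.8
grasp_force: 0.0
t 13.23 pos [535.   23.7  31.3] yaw -158.8 tilt [-0. -0. -1.] F [ 0.9 -0.3  0.2] w 0.8
shift [-1.   0.5 -0.7] turn -0.003 q6 -1.92
```

View pics/t6.png

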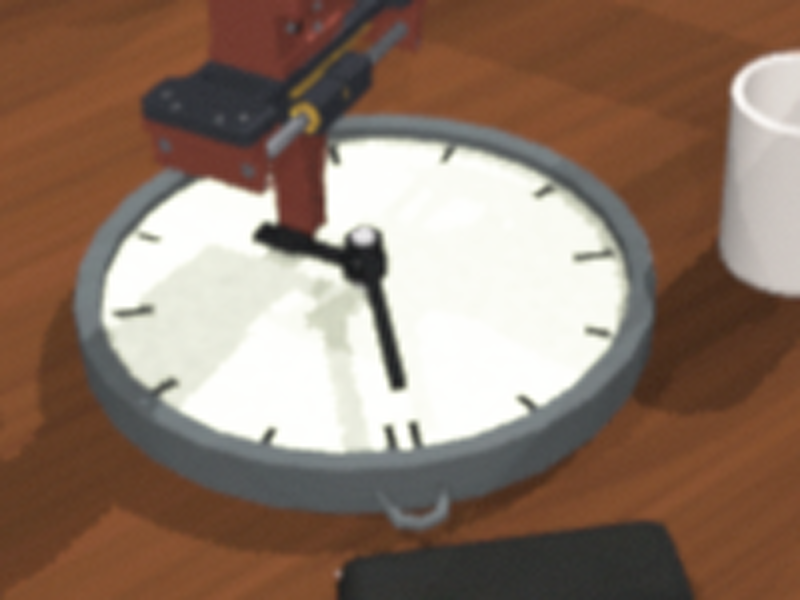

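The short hand is clearly visible with its tip at crop (261,232), so scene pixel about (275.4,238), and the long hand still points at twelve.

```bash
python3 -c "
from h import *
for p in ((275.4,238),(274.8,238.5),(276.4,237.5)):
    d=ray('scene',p,36)[0]-C; print(np.hypot(*d),np.degrees(np.arctan2(d[1],d[0]))%360)
for A in (195,200,205,210):
    a=np.radians(A);print(A,proj('scene',[[*(C+68*np.array([np.cos(a),np.sin(a)])),36]]))"
```

```text
62.092077439024244 203.4048545583083
62.378391922072474 205.37448479957644
61.10189236436762 201.04151279266145
195 [[275.66338081 234.98110445]]
200 [[274.05286773 236.34686028]]
205 [[272.62758999 237.78950599]]
210 [[271.3998158  239.29968173]]
```

```bash
python3 -m pendant '{"grip":[-1,-1,-1,-1,-1,-1,-1,-1,-1,-1,-1,-1],"linear":[[0.45,-1.4,0],[0.45,-1.4,0],[0.45,-1.4,0],[0.45,-1.4,0],[0,0,0],[0,6,0],[0,8,0],[0,0,-25],[0,0,-35],[0,0,-35],[0,0,-35],[0,0,-35]],"angular":[[0,0,-0.028],[0,0,-0.028],[0,0,-0.028],[0,0,-0.028],[0,0,0],[0,0,0],[0,0,0],[0,0,0],[0,0,0],[0,0,0],[0,0,0],[0,0,0]]}'
python3 -c "
from h import *
togo(207.7,50,18,200)
from scipy.spatial.transform import Rotation as Ro
o=ctrl.get_obs();R=Ro.from_rotvec(o['orientation']).as_matrix();print(R.T@(np.array([300,350,200])-o['ee_pos']))
"
```

```text
t: 14.28
ee_pos: [528.3, 31.6, 198.1]
orientation: [0.747, -3.051, -0.0]
ft_force: [0.5, -0.1, 0.4]
width: 0.6
grasp_force: 0.0
t 14.28 pos [528.3  31.6 198.1] yaw -152.5 tilt [-0.001  0.    -1.   ] F [ 0.5 -0.1  0.4] w 0.6
shift [ -1.2 -15.   -1.9] turn -0.003 q6 -2.01
[ 55.28934708 387.85919247  -1.71039619]
```

```bash
python3 -m pendant '{"grip":[-1,-1,-1,-1,-1,-1,-1,-1,-1,-1,-1,-1],"linear":[[5,20,0],[5,33,0],[5,33,0],[5,35,0],[5,35,0],[5,35,0],[5,35,0],[5,35,0],[5,35,0],[5,35,0],[5,30,0],[0,0,0]],"angular":[[0,0,0],[0,0,0],[0,0,0],[0,0,0],[0,0,0],[0,0,0],[0,0,0],[0,0,0],[0,0,0],[0,0,0],[0,0,0],[0,0,0]]}'
python3 - <<'E'
from h import *
im=ctrl.get_image("top"); g=im.max(2)
v,u=np.mgrid[0:480,0:640]; uv=np.c_[u.ravel(),v.ravel()]
for nme,z,lo,hi,a0 in (("min",48,70,112,-30),("hour",34,30,66,-150)):
    Q=ray("top",uv,z).reshape(480,640,2)-C
    r=np.hypot(*Q.transpose(2,0,1)); a=(np.degrees(np.arctan2(Q[...,1],Q[...,0]))-a0+180)%360-180
    m=(g<80)&(r>lo)&(r<hi)&(abs(a)<25); print(nme,m.sum(),"error deg",a[m].mean(),np.median(a[m]),a[m].min(),a[m].max())
Q=ray("top",uv,21).reshape(480,640,2)-C; r=np.hypot(*Q.transpose(2,0,1)); a=np.degrees(np.arctan2(Q[...,1],Q[...,0]))
m=(g<110)&(r>116)&(r<135)
for k in range(-180,180,30):
    d=(a-k+180)%360-180; mm=m&(abs(d)<6); print(k,d[mm].mean().round(1),end="; ")
cv2.imwrite("pics/t7.png",cv2.resize(im[150:340,200:440,::-1],None,fx=3.1,fy=3.1,interpolation=2))
E
```

```text
t: 15.28
ee_pos: [310.1, 328.7, 196.7]
orientation: [0.753, -3.05, -0.002]
ft_force: [-0.0, -0.7, 0.5]
width: 0.6
grasp_force: 0.0
min 52 error deg -0.1947054458768781 -0.20235110372861698 -2.892457202294082 2.2176583625885087
hour 82 error deg -2.6281300160801933 -2.5848440724048913 -10.717310981782276 5.368024471590672
-180 -0.2; -150 0.0; -120 -0.0; -90 -0.0; -60 0.1; -30 0.1; 0 0.2; 30 -0.1; 60 -0.1; 90 -0.1; 120 -0.3; 150 -0.1;
```

View pics/t7.png

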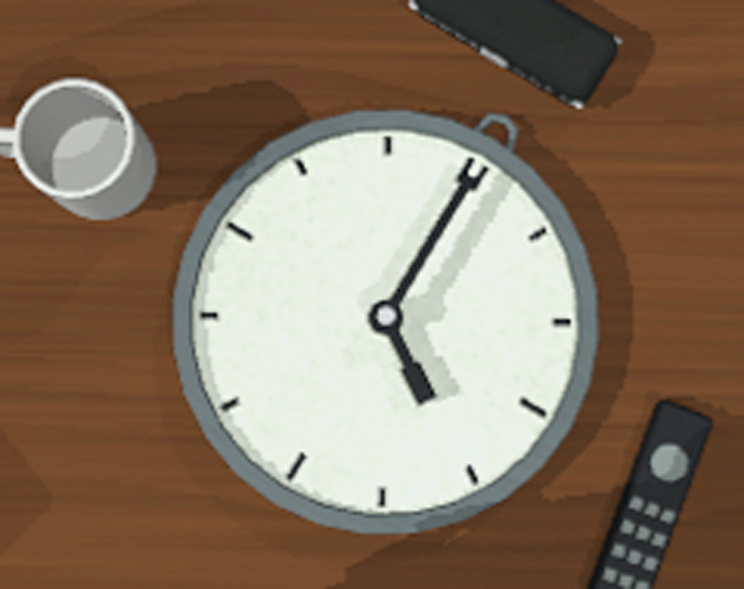

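The picture shows the long hand on the twelve pair and the short hand pointing at four (tip at crop (427,402), error about 2.6° of the 7° allowed). The clock and the other items are unmoved and the robot is clear.

```bash
python3 -c "
from workcell import ctrl
print(ctrl.close_job())"
```

```text
the job is handed in; nothing more can be done
None
```

The clock shows four o'clock and the job is handed in: on the last picture the long hand was about 0.2° off twelve and the short hand about 2.6° off four (about 7° allowed), with the clock, mug, remote and spectacle case unmoved; the hand-in gave no verdict.

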